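# Turn the mixing wheel filling stem up

### The arm

A 6-joint arm with a two-finger parallel gripper is mounted at the origin on the work surface. World frame = base frame: x ahead of the robot, y to its left, z up, the work surface at z = 0. Lengths are in m, angles in rad, forces in N, time in s.
With the tool pointing down it reaches from about 0.3 to 0.75 m from the base axis. Payload 8.5 kg.
Tool frame: the origin (TCP) lies midway between the tips of the shut fingers; the grasp point (between the pads) lies hold_point_z behind it (hold_point_z is the distance from the TCP to the grasp point, in m); z points along the fingers, y is the line along which they close (so a half turn about z gives the same grasp; the last joint's range is limited). The gripper opens to 85 mm and grips with 20 to 120 N. Pads are 22 mm wide; open, the fingers measure 114 mm over their backs; the gripper's body (76 mm by 85 mm) begins 54 mm behind the grasp point. The pads swing forward as they close: fully open they stand 13 mm farther back than shut.
Start: joints at [-1.478, 0.381, 1.297, -0, 1.464, -0.215], TCP at [0.167, -0.524, 0.231] pointing down, gripper open.
Joint ranges: [-3.11, 3.11], [-0.89, 2.33], [0.22, 2.48], [-1.42, 4.56], [0.17, 2.85], [-2.88, 2.88]. Speed limits (rad/s): [2.39, 2.39, 3.14, 3.14, 3.14, 3.14].

### API

Orientations are given as [roll, pitch, yaw] about the fixed x, y, z axes, in that order (R = Rz(yaw) Ry(pitch) Rx(roll)).
In Python, from rig import observe, camera, camera_model, job_done, hold_point_z gives the robot as it stands.
- The arm moves only by the shell command python3 -m inch 'ROWS' [FORCE]. ROWS is a JSON object of lists of equal length, an entry for each row: "rotation": the turn, a rotation vector about the tool's x, y, z in degrees, a list of three; "dp": the shift along the tool's x, y, z in mm, a list of three; "hand": the closure, from 0 (fully open) to 1 (shut). In form: {"rotation": [[ax, ay, az], ...], "dp": [[x, y, z], ...], "hand": [hand, ...]}. A call has 1 to 20 rows; each row shifts and turns the commanded pose from where the row before left it, along the tool's axes as they then stand; what a row does not reach is not made up. A row lasts 1/8 s, in which the tool goes at most 62.5 mm and 10.7 degrees, less where a joint would pass 70% of its speed; a pose out of reach is approached as far as the arm can. A call with a gripper value outside its range is refused whole. The fingers move at their own pace and stop on an object; FORCE is the grip in N (left out, the last holds). Time passes only in rows, so rows that do not move let the fingers close. It gives the time, the measured TCP pose, the force, the opening and the grip force at its end, in the units of the state.
- observe(): the state, without advancing time (a new reading comes with each control period).
- camera(name): name is "side" or "top" or "wrist"; returns the picture (480x640x3 uint8, blue, green, red); there is no depth.
- camera_model(name): a dict with "camera_matrix" (3x3 intrinsics, pixels), "T" (4x4, takes a point from camera to world coordinates). Camera axes: x right, y up, looking along -z (the intrinsics and any distortion apply to the point x, -y, -z); pixel columns grow to the right and rows downward; lengths in m; the calibration is good to about 2 mm. A picture is of the moment at which its call begins: read the wrist's pose just before it. camera_model takes no time and is no camera call; for the wrist camera it gives the pose at the moment of the call.
- job_done(): hands the job in; it is judged then, once.
The state is a dict: "t": time; "qpos": joint angles; "qvel": joint speeds; "joint_torque": joint torques, N m; "tool_pos": TCP position; "tcp_rot": TCP orientation; "force": force on the tool from outside, world axes, zero at the start; "wrist_torque": the same for the moment, N m; "finger_gap": finger opening in m; "gripper_force": force on a finger pad.
Only numpy, scipy, OpenCV 4.12 (cv2) and the standard library are available. Lean on these libraries where they do the work, as an engineer would, in place of code of your own. Each camera call takes 0.05 s, during which the arm holds its last target. There are 200 camera calls.

### The job

The hand-turned mixing wheel on the bench has stopped with its capped filling stem hanging low. Push on its plain spokes with the fingertips, one spoke and then the next as needed, until the filling stem points straight up, ready to be opened, and leave the wheel standing still. Do not touch the stem or its cap, do not lift, tip or shift the mixer, and leave everything else on the bench where it is.

Things in the scene. Friction and masses are not known exactly. Their poses are not given: they have to be found in the camera images.
- mixer: 3.5 kg bench mixer, standing loose: an upright spoked wheel on a level axle, held by a narrow white housing behind it. Origin on the bench straight below the wheel's centre; x along the axle, away from the wheel's front (yaw within 0.35 of straight ahead), y left, z up. The wheel turns in its plane x = 0. Housing: x 60 to 170, y +-30, z to 212 mm; foot plate: x 30 to 220, y +-85, z to 22 mm
- hub (a point): the wheel's centre, 180 mm above the bench. Hub of radius 24 mm; white ring, outer radius 77 mm, inner 53 mm, 24 mm thick; five arms 72 degrees apart stick out past the ring: four plain round steel spokes 12 mm thick, ending at radius 135 mm, and, as the fifth, the filling stem
- wheel (a joint): wheel angle (rad), starts between 1.8 and 4.48. At 0 (or 2 pi) the stem points straight up; it points to y = sin(angle), z = cos(angle) in the mixer's frame, so growing values take it from the top to the left (+y). Plain spokes point likewise at angle + 1.2566 k, k = 1 to 4. Turns freely both ways, dry friction 0.3 N m (3 N at a spoke's end): it stays where it is left
- stem: the filling stem, the one arm with a thick cap: steel tube 16 mm thick with a cap 30 mm wide and 32 mm long at its outer end. Origin at the hub, z axis along the stem outwards. Not to be touched
- stem_top (a point): outer end of the stem's cap, 160 mm from the hub
- wash_bottle: white plastic wash bottle with a bent spout, 68 mm wide, 195 mm tall; origin at the centre of its underside. A bystander, to be left alone
- beaker: empty glass beaker, 72 mm wide, 90 mm tall; origin at the centre of its underside. A bystander, to be left alone
- jar: small amber jar with a black cap, 48 mm wide, 60 mm tall; origin at the centre of its underside. A bystander, to be left alone
- tube_rack: white rack 70 x 150 x 50 mm with two test tubes that stand out to 102 mm; origin at the centre of its underside. A bystander, to be left alone
- petri_dish: clear dish 90 mm wide, 16 mm tall; origin at the centre of its underside. A bystander, to be left alone
- spatula: flat steel scraper spatula 170 mm long with a black handle, lying flat; origin near the middle of its underside. A bystander, to be left alone
- tip_box: closed grey box 80 x 120 x 55 mm; origin at the centre of its underside. A bystander, to be left alone

How it is judged:
By the outcome, as a careful person would: the job done as asked, in the order asked, and still so for the second after the job is handed in, with the robot touching nothing.
It also fails if it takes over 67 s, if anything falls off the work surface, if the arm or the gripper's body presses on something with over 40 N, if the wrist force passes 120 N, or if a joint passes its speed limit or range.

## Working session

There is one attempt and no reset: what is moved stays moved. The work goes in short steps, Python scripts to look and compute and a shell command to move; the robot and the scene stay as the last step left them, time stands still between calls to the robot, and variables do not carry over. Pictures are saved under pics/ and viewed, at most 12 in all, crops included, and the job is handed in when it is done.

```bash
mkdir -p pics; ls; python3 - <<'E'
from rig import *
import cv2,numpy as np
for n in("side","top"):
    im=camera(n); cv2.imwrite(f"pics/{n}0.png",im); m=camera_model(n); print(n,np.round(m["camera_matrix"],1).tolist(),np.round(m["T"],3).tolist(),[k for k in m])
s=observe();print(s["t"],s["tool_pos"],s["tcp_rot"],s["finger_gap"],hold_point_z)
E
```

```text
pics
side [[614.5, 0.0, 313.8], [0.0, 614.5, 246.6], [0.0, 0.0, 1.0]] [[0.951, 0.19, -0.244, 0.082], [-0.309, 0.607, -0.732, -1.256], [0.01, 0.772, 0.636, 1.314], [0.0, 0.0, 0.0, 1.0]] ['camera_matrix', 'T']
top [[455.0, 0.0, 321.8], [0.0, 455.0, 245.8], [0.0, 0.0, 1.0]] [[0.006, 0.997, -0.077, 0.421], [-1.0, 0.005, -0.015, 0.011], [-0.015, 0.077, 0.997, 1.35], [0.0, 0.0, 0.0, 1.0]] ['camera_matrix', 'T']
0.1 [ 0.16661609 -0.52390858  0.23076812] [-3.14034947e+00 -2.91546947e-04  3.07826975e-01] 0.08545341698746256 0.0187
```

View pics/side0.png

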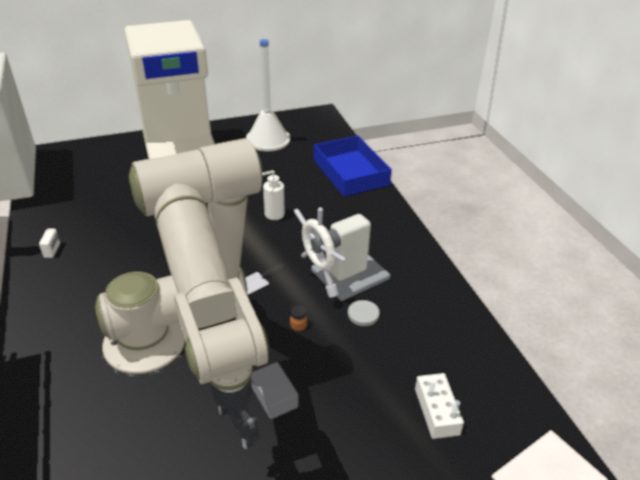

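View pics/top0.png

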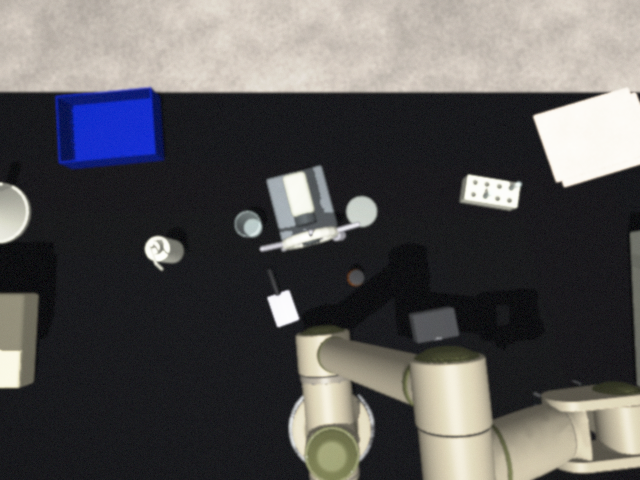

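The side view shows the wheel at about (319,245), with the stem cap low at about (332,287). In the top view the wheel runs from (262,248) to (358,226), with the housing beyond it and the cap near (340,236). I'll zoom in on both.

```bash
python3 - <<'E'
import cv2,numpy as np
a=cv2.imread("pics/side0.png")[195:305,270:400];b=cv2.imread("pics/top0.png")[155:285,225:390]
a=cv2.resize(a,None,fx=3.9,fy=5.4*3.9/5.4,interpolation=3)
b=cv2.resize(b,None,fx=1.7,fy=1.7,interpolation=3)
a=cv2.resize(cv2.imread("pics/side0.png")[195:305,270:400],None,fx=6,fy=6*0.9,interpolation=3)
cv2.imwrite("pics/sz.png",cv2.resize(cv2.imread("pics/side0.png")[200:300,285:395],None,fx=6,fy=6,interpolation=3))
cv2.imwrite("pics/tz.png",cv2.resize(cv2.imread("pics/top0.png")[155:275,240:390],None,fx=5,fy=5,interpolation=3))
E
```

```text
(no output)
```

View pics/sz.png

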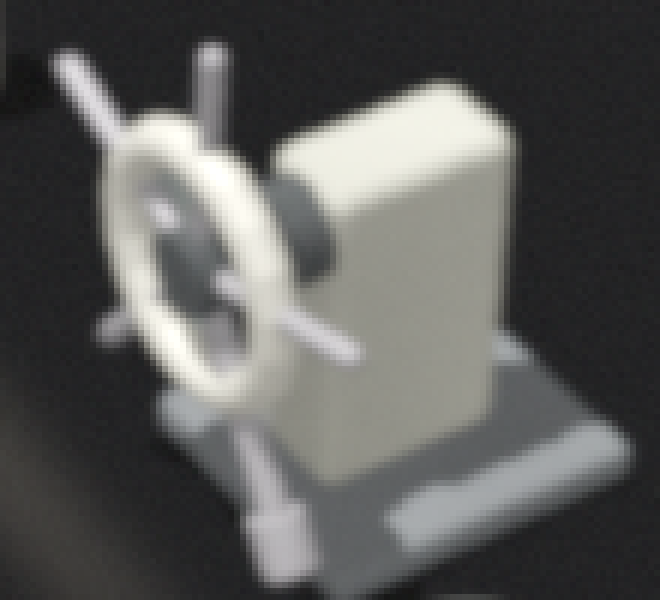

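View pics/tz.png

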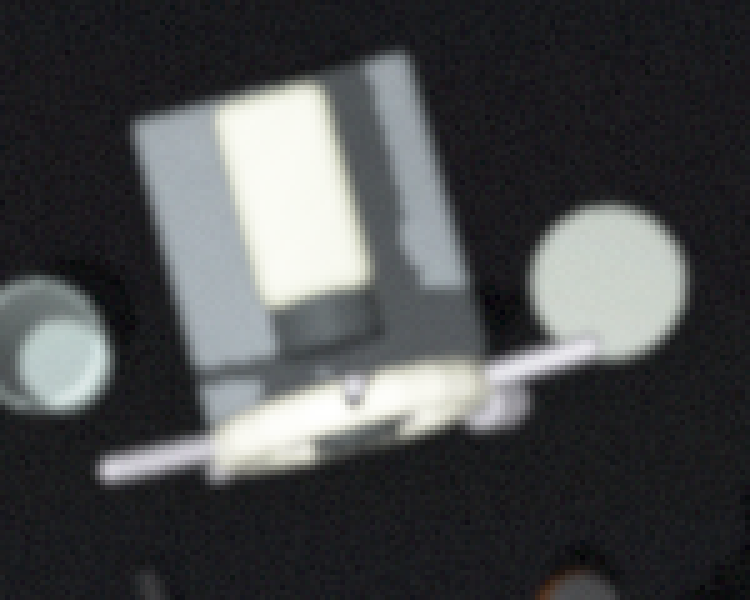

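The side zoom shows the spoke tips at (67,62), (211,50), (350,352) and (110,330), with the cap end at (290,580). The top zoom shows the housing-top corners at (217,118), (325,85), (372,275) and (262,305), and the foot's far corners at (135,118) and (408,52). I'll cast these onto their planes.

```bash
cat >h.py <<'E'
import numpy as np,cv2
from rig import *
def ray(n,px):
    m=camera_model(n);K=m["camera_matrix"];T=m["T"]
    d=np.linalg.inv(K)@[px[0],px[1],1];d=T[:3,:3]@[d[0],-d[1],-d[2]]
    return T[:3,3],d
def onplane(n,px,p0,nn):
    o,d=ray(n,px);return o+d*(np.dot(np.subtract(p0,o),nn)/np.dot(d,nn))
def onz(n,px,z): return onplane(n,px,[0,0,z],[0,0,1])
E
python3 - <<'E'
from h import *
t=lambda u,v:(240+u/5,155+v/5)
s=lambda u,v:(285+u/6,200+v/6)
H=[onz("top",t(*p),.212)for p in[(217,118),(325,85),(372,275),(262,305)]]
F=[onz("top",t(*p),.022)for p in[(135,118),(408,52),(485,350)]]
L=onz("top",t(100,470),.18+.04);R=onz("top",t(597,345),.18-.04)
for P in(H,F):print(np.round(P,3).tolist())
def yaw(v):return np.arctan2(v[1],v[0])
ys=[yaw(H[1]-H[2]),yaw(H[0]-H[3]),yaw(H[0]-H[1])-np.pi/2,yaw(F[0]-F[1])-np.pi/2,yaw(F[1]-F[2])];print("yaw",np.round(ys,3))
yw=np.mean(ys[3:]);X=np.array([np.cos(yw),np.sin(yw),0]);Y=np.array([-X[1],X[0],0])
Hc=np.mean(H,0);o1=Hc-.115*X; o2=(F[0]+F[1])/2-.22*X;print("orig",o1,o2)
o=(o1+o2)/2;c=np.array([o[0],o[1],.18])
for n,f,ps in(("side",s,[(67,62),(211,50),(350,352),(110,330),(290,580)]),):
  for p in ps:
    q=onplane(n,f(*p),c,X)-c; a=np.arctan2(q@Y,q[2]);print(p,"r",np.linalg.norm(q).round(3),"ang",np.degrees(a).round(1))
for nm,p,z in(("beaker",(243,222),.09),("petri",(361.5,211),.016),("jar",(356,278),.06),("spat",(283,308),.005),("spat2",(270,271),.005),("bottle",(158,246),.17)):print(nm,onz("top",p,z).round(3))
E
```

```text
[[0.68, 0.127, 0.212], [0.697, 0.072, 0.212], [0.6, 0.047, 0.212], [0.584, 0.103, 0.212]]
[[0.723, 0.195, 0.022], [0.763, 0.033, 0.022], [0.585, -0.013, 0.022]]
yaw [0.248 0.246 0.304 0.244 0.255]
orig [0.52859161 0.05884755 0.212     ] [0.52966444 0.05963877 0.022     ]
(67, 62) r 0.125 ang 66.2
(211, 50) r 0.139 ang -6.6
(350, 352) r 0.142 ang -72.7
(110, 330) r 0.12 ang 142.4
(290, 580) r 0.165 ang -144.5
beaker [0.584 0.251 0.09 ]
petri [ 0.628 -0.086  0.016]
jar [ 0.43  -0.067  0.06 ]
spat [0.341 0.144 0.005]
spat2 [0.449 0.184 0.005]
bottle [0.509 0.457 0.17 ]
```

```bash
python3 - <<'E'
from h import *
from scipy.optimize import least_squares
t=lambda u,v:(240+u/5,155+v/5)
s=lambda u,v:(285+u/6,200+v/6)
def tri(a,b):
    (o1,d1),(o2,d2)=ray("top",a),ray("side",b)
    k=np.linalg.lstsq(np.c_[d1,-d2],o2-o1,rcond=None)[0];p,q=o1+k[0]*d1,o2+k[1]*d2
    return (p+q)/2,np.linalg.norm(p-q)
for nm,a,b in(("L66",(103,470),(70,65)),("R-72",(593,346),(347,350)),("top",(352,380),(211,50)),("cap",(500,412),(290,575))):
    print(nm,*tri(t(*a),s(*b)))
yw=.248;X=np.array([np.cos(yw),np.sin(yw),0]);Y=np.array([-X[1],X[0],0]);c=np.array([.529,.059,.18])
Q=np.array([(onplane("side",s(*p),c,X)-c) for p in[(290,578),(350,352),(211,48),(67,62),(110,332)]]);Q=np.c_[Q@Y,Q[:,2]]
r=np.array([.16,.135,.135,.135,.135])
f=lambda v:(v[:2]+np.c_[r*np.sin(v[2]+np.radians(72)*np.arange(5)),r*np.cos(v[2]+np.radians(72)*np.arange(5))]-Q).ravel()
z=least_squares(f,[0,0,-2.5]);print(z.x,np.degrees(z.x[2]),f(z.x).round(3))
E
```

```text
L66 [0.5023842  0.17968807 0.2208802 ] 0.005930332653430107
R-72 [ 0.56393516 -0.06392382  0.21620068] 0.0010390047454858762
top [0.53575108 0.05292734 0.31079911] 0.000880915220107268
cap [ 0.55172076 -0.0230625   0.038489  ] 0.009623960057308195
[-0.00935461  0.00468164 -2.56136179] -146.75522063269298 [-0.001  0.004 -0.004 -0.003  0.     0.     0.003  0.002  0.002 -0.004]
```

```bash
cat >>h.py <<'E'
from scipy.spatial.transform import Rotation as Ro
yw=.248;X=np.array([np.cos(yw),np.sin(yw),0]);Y=np.array([-X[1],X[0],0]);C=np.array([.531,.058,0])
def st(tgt=None,world=None):
    s=observe();R=Ro.from_euler("xyz",s["tcp_rot"]);p=np.array(s["tool_pos"])
    print("t",s["t"],"world",p.round(4),"mixer mm",((np.array([X,Y,[0,0,1]])@(p-C))*1000).round(1),"z",R.as_matrix()[:,2].round(3),"x",R.as_matrix()[:,0].round(3),"q",np.round(s["qpos"],2),"F",np.round(s["force"],1))
    if tgt is not None: world=C+np.array(tgt)[0]/1e3*X+tgt[1]/1e3*Y+np.array([0,0,tgt[2]/1e3])
    if world is not None: print("dp",(R.inv().apply(np.array(world)-p)*1000).round(1))
    # rotation still needed to reach x=Y, tool z = 30deg below X
    z=np.cos(TILT)*X-np.sin(TILT)*np.array([0,0,1.]);G=Ro.from_matrix(np.c_[Y,np.cross(z,Y),z])
    print("rot",np.degrees((R.inv()*G).as_rotvec()).round(1))
TILT=np.radians(30)
E
python3 -m inch '{"rotation":[[0,0,0],[0,0,0],[0,0,-9.6],[0,0,-9.6],[0,0,-9.6],[0,0,-9.6],[0,0,-9.6],[0,0,-9.6],[0,0,-9.6],[0,0,-9.6],[0,0,-9.6]],"dp":[[0,0,-35],[0,0,-35],[0,0,0],[0,0,0],[0,0,0],[0,0,0],[0,0,0],[0,0,0],[0,0,0],[0,0,0],[0,0,0]],"hand":[1,1,1,1,1,1,1,1,1,1,1]}' 20
python3 - <<'E'
from h import *
s=observe();print((camera_model("wrist")["T"]).round(3).tolist())
st(world=[.36,0,.31])
E
```

```text
t: 1.48
tool_pos: [0.1666, -0.524, 0.3009]
tcp_rot: [3.141, -0.001, 1.821]
force: [-0.9, 0.2, 0.4]
finger_gap: 0.0001
gripper_force: 0.0
[[0.969, -0.24, -0.065, 0.148], [0.248, 0.935, 0.255, -0.459], [-0.001, -0.263, 0.965, 0.443], [0.0, 0.0, 0.0, 1.0]]
t 1.475 world [ 0.1666 -0.524   0.3009] mixer mm [-496.1 -474.8  300.9] z [-0.     0.001 -1.   ] x [-0.248  0.969  0.001] q [-1.48  0.34  1.16  0.    1.64 -1.73] F [-0.9  0.2  0.4]
dp [459.7 317.2  -8.6]
rot [-60.   -0.1   0.1]
```

```bash

python3 -m inch '{"rotation":[[0,0,0],[0,0,0],[0,0,0],[0,0,0],[0,0,0],[0,0,0],[0,0,0],[0,0,0],[0,0,0],[0,0,0],[0,0,0],[0,0,0],[0,0,0],[0,0,0],[0,0,0],[0,0,0]],"dp":[[29,20,-1],[29,20,-1],[29,20,-1],[29,20,-1],[29,20,-1],[29,20,-1],[29,20,-1],[29,20,-1],[29,20,-1],[29,20,-1],[29,20,-1],[29,20,-1],[29,20,-1],[29,20,-1],[29,20,-1],[29,20,-1]],"hand":[1,1,1,1,1,1,1,1,1,1,1,1,1,1,1,1]}'
python3 -m inch '{"rotation":[[-7.5,0,0],[-7.5,0,0],[-7.5,0,0],[-7.5,0,0],[-7.5,0,0],[-7.5,0,0],[-7.5,0,0],[-7.5,0,0],[0,0,0]],"dp":[[0,0,0],[0,0,0],[0,0,0],[0,0,0],[0,0,0],[0,0,0],[0,0,0],[0,0,0],[0,0,0]],"hand":[1,1,1,1,1,1,1,1,1]}'
python3 - <<'E'
from h import *
st([-60,62,265])
E
```

```text
t: 3.48
tool_pos: [0.3646, 0.0048, 0.3172]
tcp_rot: [-3.141, -0.0, 1.816]
force: [1.1, -1.6, 1.1]
finger_gap: 0.0
gripper_force: 0.0
t: 4.6
tool_pos: [0.3641, 0.0024, 0.3163]
tcp_rot: [2.096, -0.003, 1.81]
force: [-0.1, 0.3, -0.1]
finger_gap: 0.0
gripper_force: 0.0
t 4.6 world [0.3641 0.0024 0.3163] mixer mm [-175.4  -12.9  316.3] z [ 0.84   0.206 -0.501] x [-0.237  0.972  0.003] q [-1.18 -0.42  2.2   1.08  1.34 -1.68] F [-0.1  0.3 -0.1]
dp [ 75.8  13.  125.1]
rot [-0.1  0.4 -0.4]
```

```bash

python3 -m inch '{"rotation":[[0,0,0],[0,0,0],[0,0,0],[0,0,0],[0,0,0],[0,0,0],[0,0,0],[0,0,0],[0,0,0]],"dp":[[9.5,1.6,15.6],[9.5,1.6,15.6],[9.5,1.6,15.6],[9.5,1.6,15.6],[9.5,1.6,15.6],[9.5,1.6,15.6],[9.5,1.6,15.6],[9.5,1.6,15.6],[0,0,0]],"hand":[1,1,1,1,1,1,1,1,1]}'
python3 - <<'E'
from h import *
st([18,62,265])
cv2.imwrite("pics/s1.png",camera("side"));cv2.imwrite("pics/t1.png",camera("top"))
E
```

```text
t: 5.72
tool_pos: [0.4578, 0.1075, 0.2661]
tcp_rot: [2.095, -0.0, 1.821]
force: [-0.0, -0.3, 0.2]
finger_gap: 0.0
gripper_force: 0.0
t 5.725 world [0.4578 0.1075 0.2661] mixer mm [-58.8  66.  266.1] z [ 0.839  0.215 -0.501] x [-0.248  0.969  0.   ] q [-0.28 -0.05  2.17  1.49  0.46 -1.77] F [-0.  -0.3  0.2]
dp [-4.2 37.5 67. ]
rot [-0.  -0.1  0.1]
```

View pics/s1.png

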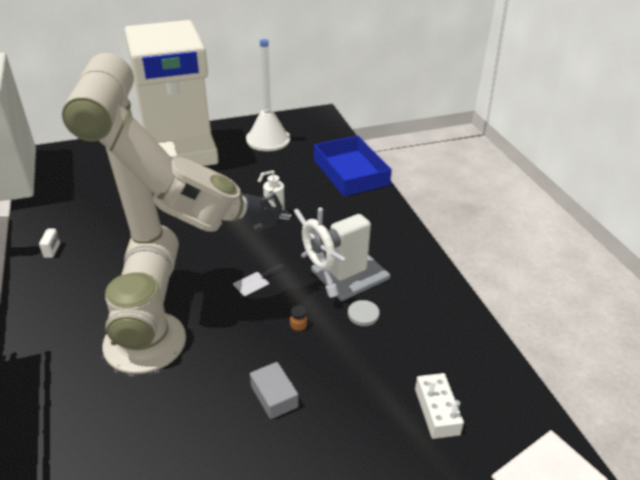

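The side view shows the gripper at about (265,210) in front of the wheel with nothing touching. Next I insert into the gap above the left spoke.

```bash

python3 -m inch '{"rotation":[[0,0,0],[0,0,0],[0,0,0],[0,0,0],[0,0,0],[0,0,0],[0,0,0],[0,0,0],[0,0,0]],"dp":[[-0.5,4.7,8.4],[-0.5,4.7,8.4],[-0.5,4.7,8.4],[-0.5,4.7,8.4],[-0.5,4.7,8.4],[-0.5,4.7,8.4],[-0.5,4.7,8.4],[-0.5,4.7,8.4],[0,0,0]],"hand":[1,1,1,1,1,1,1,1,1]}'
python3 - <<'E'
from h import *
st([18,90,245])
im=np.hstack([cv2.resize(camera("side")[190:310,230:400],None,fx=4.7,fy=4.7,interpolation=3)]);cv2.imwrite("pics/s2.png",im)
E
```

```text
t: 6.95
tool_pos: [0.5334, 0.12, 0.2649]
tcp_rot: [2.094, -0.0, 1.816]
force: [-0.7, 0.1, 0.7]
finger_gap: -0.0001
gripper_force: 0.0
t 6.95 world [0.5334 0.12   0.2649] mixer mm [ 17.5  59.6 264.9] z [ 0.84  0.21 -0.5 ] x [-0.243  0.97   0.   ] q [-0.17  0.1   2.01  1.53  0.35 -1.74] F [-0.7  0.1  0.7]
dp [ 30.4 -17.   10.3]
rot [-0.   0.1 -0.1]
```

View pics/s2.png

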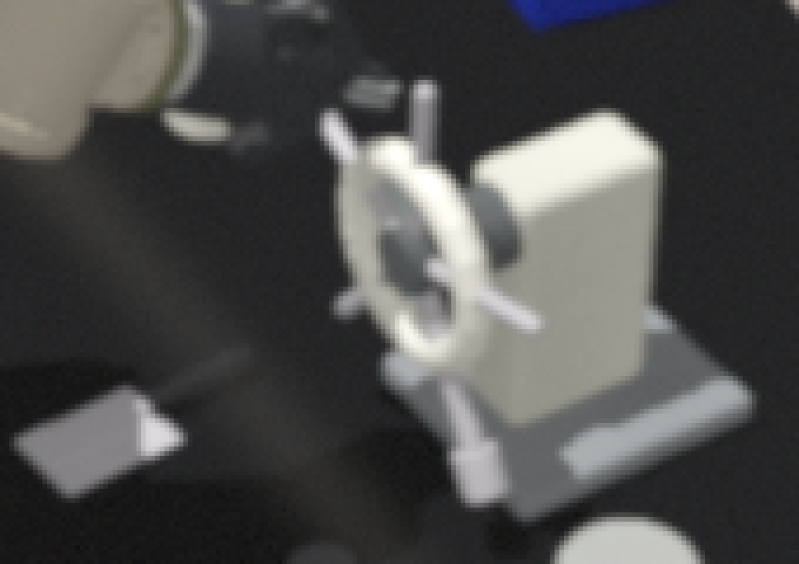

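The finger tip, near (395,92), sits between the top and left spokes without touching either. Now the first stroke, sweeping down on the left.

```bash

python3 -m inch '{"rotation":[[0,0,0],[0,0,0],[0,0,0],[0,0,0],[0,0,0],[0,0,0],[0,0,0],[0,0,0],[0,0,0],[0,0,0],[0,0,0],[0,0,0]],"dp":[[6,-4.3,2.5],[6,-4.3,2.5],[6,-4.3,2.5],[5,-5.2,3],[5,-5.2,3],[5,-5.2,3],[3.7,-6.1,3.5],[3.7,-6.1,3.5],[3.7,-6.1,3.5],[2,-6.5,3.8],[2,-6.5,3.8],[2,-6.5,3.8]],"hand":[1,1,1,1,1,1,1,1,1,1,1,1]}'
python3 - <<'E'
from h import *
st([18,111,187])
im=np.hstack([cv2.resize(camera("side")[190:310,230:400],None,fx=4.7,fy=4.7,interpolation=3)]);cv2.imwrite("pics/s3.png",im)
E
```

```text
t: 8.5
tool_pos: [0.5212, 0.1683, 0.1891]
tcp_rot: [2.092, 0.0, 1.815]
force: [1.3, -2.3, 3.2]
finger_gap: -0.0001
gripper_force: 1.7
t 8.5 world [0.5212 0.1683 0.1891] mixer mm [ 17.6 109.3 189.1] z [ 0.841  0.21  -0.498] x [-0.242  0.97  -0.   ] q [-0.01  0.27  2.14  2.5   0.37 -2.66] F [ 1.3 -2.3  3.2]
dp [ 1.7 -1.6  1.4]
rot [ 0.1  0.2 -0.1]
```

View pics/s3.png

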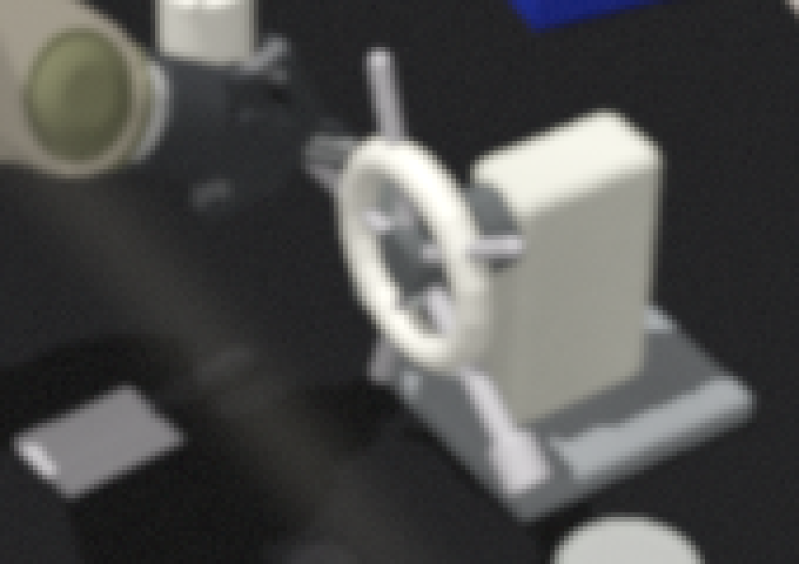

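The wheel turns as intended: the top spoke has moved left to (380,60) and the cap is now at (525,460). Joint 6 is close to its limit, though. I'll back out, roll the tool +90°, go back in and continue.

```bash

python3 -m inch '{"rotation":[[0,0,0],[0,0,0],[0,0,0],[0,0,0],[0,0,0],[0,0,10],[0,0,10],[0,0,10],[0,0,10],[0,0,10],[0,0,10],[0,0,10],[0,0,10],[0,0,10],[0,0,0]],"dp":[[0,1,-6],[0,0,-16],[0,0,-16],[0,0,-16],[0,0,-16],[0,0,0],[0,0,0],[0,0,0],[0,0,0],[0,0,0],[0,0,0],[0,0,0],[0,0,0],[0,0,0],[0,0,0]],"hand":[1,1,1,1,1,1,1,1,1,1,1,1,1,1,1]}'
python3 - <<'E'
from h import *
st([18,109,191])
E
```

```text
t: 10.42
tool_pos: [0.462, 0.1538, 0.2245]
tcp_rot: [3.138, -1.047, 0.248]
force: [-0.2, 0.6, -0.5]
finger_gap: -0.0002
gripper_force: 0.0
t 10.425 world [0.462  0.1538 0.2245] mixer mm [-43.4 109.9 224.5] z [ 0.84  0.21 -0.5 ] x [0.485 0.123 0.866] q [-0.07  0.09  2.22  2.16  0.33 -0.78] F [-0.2  0.6 -0.5]
dp [ 1.7  0.6 69.9]
rot [  0.1   0.1 -90. ]
```

```bash

python3 -m inch '{"rotation":[[0,0,0],[0,0,0],[0,0,0],[0,0,0],[0,0,0],[0,0,0],[0,0,0],[0,0,0],[0,0,0],[0,0,0],[0,0,0]],"dp":[[0.4,0,14],[0.4,0,14],[0.4,0,14],[0.4,0,14],[0,0,14],[-6.8,-0.3,3.9],[-6.8,-0.3,3.9],[-6.8,-0.3,3.9],[-6.6,1.3,3.8],[-6.6,1.3,3.8],[-6.6,1.3,3.8]],"hand":[1,1,1,1,1,1,1,1,1,1,1]}'
python3 - <<'E'
from h import *
st([18,108,141])
E
```

```text
t: 11.8
tool_pos: [0.5229, 0.1658, 0.1441]
tcp_rot: [3.14, -1.048, 0.247]
force: [3.5, -0.4, 3.8]
finger_gap: -0.0001
gripper_force: 1.8
t 11.8 world [0.5229 0.1658 0.1441] mixer mm [ 18.6 106.5 144.1] z [ 0.841  0.21  -0.499] x [0.484 0.122 0.866] q [-0.02  0.4   2.19  2.68  0.53 -1.3 ] F [ 3.5 -0.4  3.8]
dp [-3.  -1.5  1. ]
rot [  0.2   0.1 -90. ]
```

Joints are fine. I'll finish the stroke, back out and look.

```bash

python3 -m inch '{"rotation":[[0,0,0],[0,0,0],[0,0,0],[0,0,0],[0,0,0],[0,0,0],[0,0,0],[0,0,0],[0,0,0],[0,0,0],[0,0,0],[0,0,0]],"dp":[[-6.4,2.7,3.7],[-6.4,2.7,3.7],[-6.4,2.7,3.7],[-5.2,4,3],[-5.2,4,3],[-5.2,4,3],[0,0,0],[1,-1,-5],[0,0,-17],[0,0,-17],[0,0,-17],[0,0,-17]],"hand":[1,1,1,1,1,1,1,1,1,1,1,1]}'
python3 - <<'E'
from h import *
st([-50,62,265])
im=np.hstack([cv2.resize(camera("side")[190:310,230:400],None,fx=4.7,fy=4.7,interpolation=3)]);cv2.imwrite("pics/s4.png",im)
E
```

```text
t: 13.3
tool_pos: [0.4649, 0.132, 0.1421]
tcp_rot: [3.141, -1.047, 0.245]
force: [0.3, -0.3, 0.6]
finger_gap: 0.0
gripper_force: 0.0
t 13.3 world [0.4649 0.132  0.1421] mixer mm [-45.9  88.  142.1] z [ 0.84  0.21 -0.5 ] x [0.485 0.121 0.866] q [-0.16  0.36  2.38  2.56  0.68 -1.32] F [ 0.3 -0.3  0.6]
dp [104.4  26.  -64.9]
rot [  0.1   0.1 -90.1]
```

View pics/s4.png

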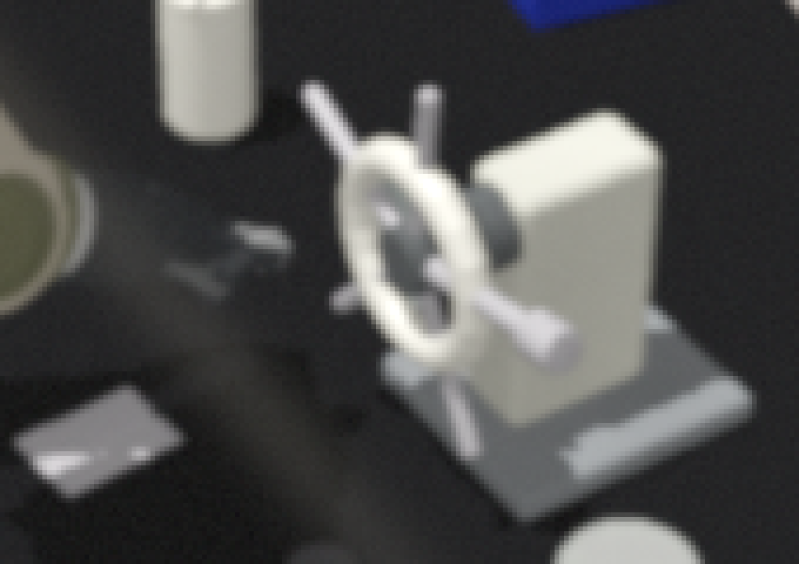

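The stem cap is now out to the right at (570,350), about -75°, with the next spokes at upper left (310,92) and top (428,90). I'll repeat the stroke.

```bash

python3 -m inch '{"rotation":[[0,0,0],[0,0,0],[0,0,0],[0,0,0],[0,0,0],[0,0,0],[0,0,0],[0,0,0]],"dp":[[15,3.7,-9.3],[15,3.7,-9.3],[15,3.7,-9.3],[15,3.7,-9.3],[15,3.7,-9.3],[15,3.7,-9.3],[15,3.7,-9.3],[0,0,0]],"hand":[1,1,1,1,1,1,1,1]}'
cat >>h.py <<'E'
from scipy.optimize import least_squares
def wheel(pts,ks):
    c=np.array([.529,.059,.18]);Q=np.array([onplane("side",p,c,X)-c for p in pts]);Q=np.c_[Q@Y,Q[:,2]]-[-.0094,.0047]
    ks=np.array(ks);r=np.where(ks==0,.16,.135);print("per-arm deg",(np.degrees(np.arctan2(Q[:,0],Q[:,1]))-72*ks).round(1),"r",np.linalg.norm(Q,axis=1).round(3))
    f=lambda v:(v[:2]+np.c_[r*np.sin(v[2]+np.radians(72)*ks),r*np.cos(v[2]+np.radians(72)*ks)]-Q).ravel()
    for a0 in(-1.2,0):
        z=least_squares(f,[0,0,a0]);print("fit deg",np.degrees(z.x[2]).round(1),z.x[:2].round(4),"cost",z.cost)
E
python3 - <<'E'
from h import *
wheel([(230+u/4.7,190+v/4.7) for u,v in[(573,352),(428,89),(309,88),(340,301),(469,453)]],[0,1,2,3,4])
st([18,62,265])
E
```

```text
t: 14.35
tool_pos: [0.4687, 0.1059, 0.266]
tcp_rot: [3.138, -1.05, 0.248]
force: [0.5, 0.2, -1.3]
finger_gap: -0.0
gripper_force: 0.0
per-arm deg [ -74.7  -76.8  -75.6  -77.5 -437.6] r [0.173 0.135 0.135 0.134 0.132]
fit deg -76.3 [-0.0011  0.0019] cost 9.843073782320773e-05
fit deg -76.3 [-0.0011  0.0019] cost 9.843073782320895e-05
t 14.35 world [0.4687 0.1059 0.266 ] mixer mm [-48.7  61.7 266. ] z [ 0.842  0.209 -0.498] x [0.483 0.122 0.867] q [-0.27 -0.03  2.15  1.52  0.44 -0.21] F [ 0.5  0.2 -1.3]
dp [32.3 -0.5 58.3]
rot [  0.3   0.1 -90. ]
```

```bash

python3 -m inch '{"rotation":[[0,0,0],[0,0,0],[0,0,0],[0,0,0],[0,0,0],[0,0,0],[0,0,0],[0,0,0],[0,0,0],[0,0,0],[0,0,0],[0,0,0],[0,0,0],[0,0,0],[0,0,0],[0,0,0],[0,0,0],[0,0,0],[0,0,0]],"dp":[[5.4,0,9.7],[5.4,0,9.7],[5.4,0,9.7],[5.4,0,9.7],[5.4,0,9.7],[5.4,0,9.7],[-4.3,-6,2.5],[-4.3,-6,2.5],[-4.3,-6,2.5],[-5.2,-5,3],[-5.2,-5,3],[-5.2,-5,3],[-6.1,-3.7,3.5],[-6.1,-3.7,3.5],[-6.1,-3.7,3.5],[-6.5,-2,3.8],[-6.5,-2,3.8],[-6.5,-2,3.8],[0,0,0]],"hand":[1,1,1,1,1,1,1,1,1,1,1,1,1,1,1,1,1,1,1]}'
python3 - <<'E'
from h import *
st([18,111,187])
E
```

```text
t: 16.73
tool_pos: [0.5224, 0.1711, 0.1873]
tcp_rot: [-3.141, -1.048, 0.245]
force: [1.7, 0.4, 1.1]
finger_gap: 0.0002
gripper_force: 1.1
t 16.725 world [0.5224 0.1711 0.1873] mixer mm [ 19.4 111.8 187.3] z [ 0.84   0.21  -0.499] x [0.485 0.121 0.866] q [-0.    0.28  2.13  2.52  0.37 -1.1 ] F [1.7 0.4 1.1]
dp [-1.   0.8 -1. ]
rot [  0.1   0.1 -90.1]
```

```bash

python3 -m inch '{"rotation":[[0,0,0],[0,0,0],[0,0,0],[0,0,0],[0,0,0],[0,0,0],[0,0,0],[0,0,0],[0,0,0],[0,0,0],[0,0,0],[0,0,0],[0,0,0]],"dp":[[-6.8,-0.3,3.9],[-6.8,-0.3,3.9],[-6.8,-0.3,3.9],[-6.6,1.3,3.8],[-6.6,1.3,3.8],[-6.6,1.3,3.8],[-6.4,2.7,3.7],[-6.4,2.7,3.7],[-6.4,2.7,3.7],[-5.2,4,3],[-5.2,4,3],[-5.2,4,3],[0,0,0]],"hand":[1,1,1,1,1,1,1,1,1,1,1,1,1]}'
python3 - <<'E'
from h import *
st([18,80,96])
s=camera("side");t=camera("top");cv2.imwrite("pics/s5raw.png",s);cv2.imwrite("pics/t5raw.png",t)
a=cv2.resize(s[200:300,270:380],None,fx=5,fy=5,interpolation=3);b=cv2.resize(t[200:300,255:305],None,fx=5,fy=5,interpolation=3)
cv2.imwrite("pics/s5.png",np.hstack([a,b]))
E
```

```text
t: 18.35
tool_pos: [0.5269, 0.1481, 0.0998]
tcp_rot: [-3.141, -1.045, 0.244]
force: [1.4, -0.0, 0.4]
finger_gap: -0.0001
gripper_force: 0.4
t 18.35 world [0.5269 0.1481 0.0998] mixer mm [18.1 88.3 99.8] z [ 0.839  0.209 -0.502] x [0.487 0.121 0.865] q [-0.08  0.53  2.24  2.7   0.7  -1.39] F [ 1.4 -0.   0.4]
dp [-3.3  8.3  1.8]
rot [  0.    0.2 -90.1]
```

View pics/s5.png

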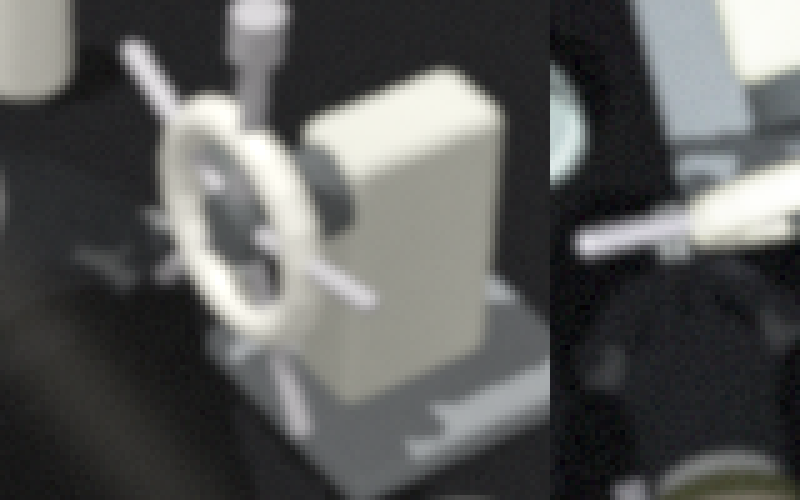

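The stem is now nearly upright, with its cap end near (260,0) in the crop. The spoke tips are at (127,45), (372,300) and (301,432). I'll measure the remaining angle.

```bash
python3 - <<'E'
from h import *
P=lambda u,v:(270+u/5,200+v/5)
wheel([P(*p) for p in[(127,43),(373,301),(302,433),(260,2)]],[1,4,3,0])
wheel([P(*p) for p in[(127,43),(373,301),(302,433)]],[1,4,3])
# sub-pixel stem/cap centreline in the side picture
g=cv2.cvtColor(cv2.imread("pics/s5raw.png"),6).astype(float)
import sys
for v in range(190,228,2):
    r=g[v,305:340];w=np.clip(r-55,0,None);print(v,(w@np.arange(305,340)/max(w.sum(),1)).round(2),int(w.sum()),end=" | ")
print()
m=camera_model("side");K=m["camera_matrix"];T=np.linalg.inv(m["T"])
def pj(p):
    q=T[:3,:3]@p+T[:3,3];q=K@[q[0],-q[1],-q[2]];return q[:2]/q[2]
c=np.array([.529,.059,.18])-.0094*Y+[0,0,.0047]
for d in(-8,-4,0,4):
    a=np.radians(d);e=np.sin(a)*Y+np.cos(a)*np.array([0,0,1]);print(d,[pj(c+r*e).round(1).tolist() for r in(.09,.12,.14,.16)])
E
```

```text
per-arm deg [  -3.  -362.4 -364.    -5.2] r [0.137 0.138 0.132 0.166]
fit deg -3.9 [-0.0003  0.0027] cost 2.7534959406700587e-05
fit deg -3.9 [-0.0003  0.0027] cost 2.753495940677268e-05
per-arm deg [  -3.  -362.4 -364. ] r [0.137 0.138 0.132]
fit deg -3.2 [0.0011 0.0016] cost 1.0113089601121232e-05
fit deg -3.2 [0.0011 0.0016] cost 1.0113089601119545e-05
190 0.0 0 | 192 0.0 0 | 194 0.0 0 | 196 0.0 0 | 198 321.09 460 | 200 321.17 1450 | 202 321.22 1796 | 204 321.1 1616 | 206 320.68 1081 | 208 320.36 902 | 210 320.29 869 | 212 320.47 687 | 214 320.4 451 | 216 320.04 455 | 218 316.0 874 | 220 313.7 2474 | 222 317.45 3592 | 224 320.48 4097 | 226 322.06 4385 | 
-8 [[321.1, 222.2], [322.1, 214.4], [322.7, 209.1], [323.4, 203.7]]
-4 [[319.9, 220.9], [320.4, 212.6], [320.8, 207.0], [321.2, 201.3]]
0 [[318.6, 219.7], [318.8, 211.0], [318.9, 205.2], [319.0, 199.2]]
4 [[317.4, 218.6], [317.2, 209.6], [317.0, 203.5], [316.8, 197.3]]
```

```bash

python3 -m inch '{"rotation":[[0,0,0],[0,0,0],[0,0,0],[0,0,0],[0,0,0],[0,0,0]],"dp":[[-1.3,1.2,0.8],[-1.3,1.2,0.8],[-1.3,1.2,0.8],[-1.3,1.2,0.8],[0,0,0],[0,0,0]],"hand":[1,1,1,1,1,1]}'
cat > stem.py <<'E'
from h import *
s=camera("side");n=[camera("side").astype(float) for _ in range(5)]
im=np.mean(n,0);cv2.imwrite("pics/cur.png",im.astype(np.uint8));g=im.mean(2)
V=np.r_[199:206,207:216];bx=[]
for v in V:
    w=np.clip(g[v,305:335]-55,0,None);bx.append(w@np.arange(305,335)/max(w.sum(),1))
print(np.round(bx,2))
ok=np.array(bx)>300
p=np.polyfit(V[ok],np.array(bx)[ok],1);a,b=[(np.polyval(p,v),v) for v in(200,215)]
c=np.array([.529,.059,.18]);d=onplane("side",a,c,X)-onplane("side",b,c,X);print("stem deg (direction)",np.degrees(np.arctan2(d@Y,d[2])).round(2))
q=onplane("side",a,c,X)-c-(-.0094*Y+[0,0,.0047]);print("stem deg (from hub)",np.degrees(np.arctan2(q@Y,q[2])).round(2))
st()
E
python3 stem.py; python3 -c "
import cv2;cv2.imwrite('pics/s6.png',cv2.resize(cv2.imread('pics/cur.png')[185:300,270:380],None,fx=5,fy=5,interpolation=3))"
```

```text
t: 19.2
tool_pos: [0.5285, 0.1438, 0.0946]
tcp_rot: [-3.142, -1.047, 0.245]
force: [0.7, 0.6, 2.5]
finger_gap: -0.0001
gripper_force: 0.7
[319.33 319.33 319.29 319.15 318.94 318.75 318.65 318.64 318.66 318.72
 318.75 318.81 318.93 318.99 318.95 318.85]
stem deg (direction) -0.54
stem deg (from hub) -0.16
t 19.5 world [0.5284 0.1438 0.0946] mixer mm [18.5 83.8 94.6] z [ 0.84  0.21 -0.5 ] x [0.485 0.121 0.866] q [-0.09  0.55  2.25  2.7   0.73 -1.4 ] F [-0.   0.3  1.2]
rot [  0.1   0.1 -90.1]
```

View pics/s6.png

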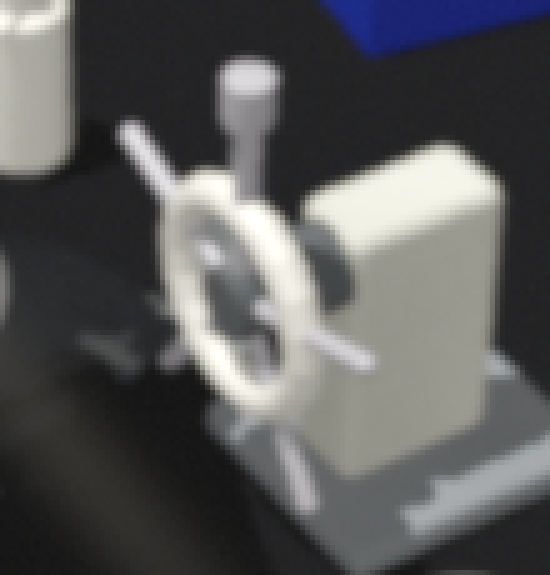

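The stem looks upright: cap at (248,80), spoke tips at (130,130), (367,361) and (309,508). I'll check that with the spokes, then back out.

```bash

python3 -m inch '{"rotation":[[0,0,0],[0,0,0],[0,0,0],[0,0,0],[0,0,0],[0,0,0],[0,0,0],[0,0,0],[0,0,0],[0,0,0]],"dp":[[1,-1,-2],[1,-1,-3],[0,0,-8],[0,0,-15],[0,0,-15],[0,0,-20],[0,0,-20],[0,0,-20],[0,0,-20],[0,0,0]],"hand":[1,1,1,1,1,1,1,1,1,1]}'
python3 stem.py; python3 - <<'E'
from h import *
P=lambda u,v:(270+u/5,185+v/5)
wheel([P(*p) for p in[(128,128),(369,362),(309,509)]],[1,4,3])
# top view: far/near stem cap vs hub in mixer y
t=np.mean([camera("top").astype(float) for _ in range(5)],0).astype(np.uint8);cv2.imwrite("pics/t7.png",cv2.resize(t[155:275,240:390],None,fx=5,fy=5,interpolation=3))
E
```

```text
t: 20.75
tool_pos: [0.4245, 0.1199, 0.1586]
tcp_rot: [3.14, -1.048, 0.245]
force: [0.7, -0.2, -0.6]
finger_gap: -0.0002
gripper_force: 0.0
[319.32 319.33 319.28 319.15 318.94 318.75 318.65 318.63 318.65 318.73
 318.76 318.79 318.94 318.98 318.94 318.85]
stem deg (direction) -0.54
stem deg (from hub) -0.16
t 21.05 world [0.4259 0.1203 0.1576] mixer mm [-86.6  86.2 157.6] z [ 0.84  0.21 -0.5 ] x [0.485 0.121 0.866] q [-0.26  0.26  2.47  2.44  0.7  -1.27] F [ 0.3 -0.9  0.2]
rot [  0.1   0.1 -90.1]
per-arm deg [  -0.5 -359.1 -360.2] r [0.134 0.136 0.132]
fit deg -0.1 [0.0003 0.0018] cost 4.637315428448906e-06
fit deg -0.1 [0.0003 0.0018] cost 4.6373154286699515e-06
```

View pics/t7.png

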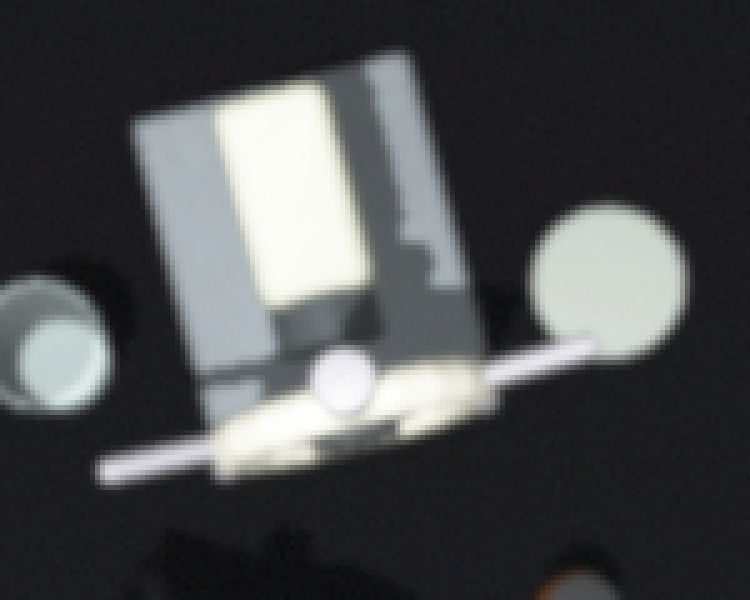

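The top view shows the mixer's corners at (135,118) and (408,52), where they started. The cap is at (343,381), directly over the hub, and the gripper is clear.

```bash
python3 - <<'E'
from h import *
p=onz("top",(240+343/5,155+381/5),.34);d=p-C;print("cap y off mm",(d@Y*1e3).round(1),"x",(d@X*1e3).round(1))
print(job_done())
E
```

```text
cap y off mm -2.2 x 0.1
the job is handed in; nothing more can be done
None
```

The filling stem now points straight up, measured within about 1° of vertical. The wheel is at rest, the mixer has not shifted, the gripper is clear, and the job was handed in at about 21 s.

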